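# Load the carrying tray and hold it up level

### The job

Take the round drum cheese from the ripening board and set it down gently, upright, in the middle of the empty half of the wooden carrying tray, so that it balances the one already there. Then take the tray by its handle, lift it about 10 cm clear of the bench and keep it there level and still with both cheeses standing in it: the program finishes while holding the tray in the air. Leave the other cheeses and the brush alone.

Things in the scene. Friction and masses are not known exactly. Their poses are not given: they have to be found in the camera images.
- drum: The cheese to load: a small round drum, upright, 58 mm diameter, 44 mm high, about 0.13 kg, cream rind; the only round cheese on the ripening board. Origin: centre of its underside; z up its axis.
- mate: An identical drum cheese (58 mm diameter, 44 mm high) already standing in one half of the carrying tray. Origin: centre of its underside.
- tray: Loose pale-wood tray, any yaw, 0.4 kg. Base 120 (x) by 270 mm (y), 12 mm thick; rim 8 mm wide, 8 mm above the floor. A bridge handle crosses its middle along x: two 18 mm square posts (x = -41, +41 mm) carry a flat rail 104 mm long (x), 18 mm thick (y), from 115 to 147 mm above the underside. Origin: centre of underside; z up. Mate in the -y half; +y half empty.
- tray_grip (a point): Middle of the handle's rail: 131 mm above the tray's underside, 16 mm below the rail's top, over the middle of the tray. The rail is 18 mm thick along the point's y; axes as the tray's.
- tray_free (a point): Middle of the tray's empty half, on its floor (12 mm above the underside), 85 mm from the tray's middle along the tray's y. Axes as the tray's.
- board: Fixed dark-wood ripening board flat on the bench, 250 mm (x) by 210 mm (y), 18 mm thick, with three small cheeses standing on it in three places about 110 to 135 mm apart, any cheese in any place. Origin: centre of its underside.
- pyramid: Bystander: cheese in the form of a truncated square pyramid, about 62 mm wide at the foot, 37 mm at the top, 55 mm high, on the ripening board. Origin: centre of its underside.
- brick: Bystander: flat square cheese 55 x 55 mm, 30 mm high, on the ripening board. Origin: centre of its underside.
- wheel: Bystander: larger cheese wheel, 154 mm diameter, 70 mm high, 1.4 kg, on the far part of the bench. Origin: centre of its underside.
- brush: Bystander: rind brush lying on the bench at the robot's left. Origin: its underside, near its middle; handle towards its -x.
There are look-alikes about, which are no part of the job. Leave any green or yellow look-alike of the drum alone. Leave any green look-alike of the mate alone.

How it is judged (in metres and radians):
On the way, in this order (a step that is already met when the one before it is completed fails the run):
1. the drum cheese stands released in the middle of the tray's empty half, the tray still on the bench (x of drum in the frame of tray between -0.028 and 0.028 m and y of drum in the frame of tray between 0.055 and 0.115 m and z of drum in the frame of tray between 0.006 and 0.018 m and angle between the z axis of each of drum, mate and the z axis of tray, either way round below 0.12 rad and x of mate in the frame of tray between -0.028 and 0.028 m and y of mate in the frame of tray between -0.115 and -0.055 m and z of mate in the frame of tray between 0.006 and 0.018 m and contact force between the fingers and drum below 0.1 N and contact force between the fingers and mate below 0.1 N and height (world z) of tray below 0.01 m and linear speed of drum below 0.03 m/s), for 0.2 s.
2. the tray is lifted clear of the bench by the gripper, level, with both cheeses in it (x of drum in the frame of tray between -0.028 and 0.028 m and y of drum in the frame of tray between 0.055 and 0.115 m and z of drum in the frame of tray between 0.006 and 0.018 m and angle between the z axis of each of drum, mate and the z axis of tray, either way round below 0.12 rad and x of mate in the frame of tray between -0.028 and 0.028 m and y of mate in the frame of tray between -0.115 and -0.055 m and z of mate in the frame of tray between 0.006 and 0.018 m and contact force between the fingers and drum below 0.1 N and contact force between the fingers and mate below 0.1 N and height (world z) of tray above 0.05 m and angle between tray's own z axis and vertical below 0.12 rad and contact force between the fingers and tray above 2 N), for 0.2 s.
At the end, for the whole second after the job is handed in: Fingers hold the tray 60 to 160 mm above the bench, tilted under 0.10 rad, still (under 20 mm/s, 0.1 rad/s), touching no bystander; both drums upright on its floor, not touched by the fingers, each within 28 mm (tray x) and 30 mm (tray y) of the middle of its half (x of drum in the frame of tray between -0.028 and 0.028 m and y of drum in the frame of tray between 0.055 and 0.115 m and z of drum in the frame of tray between 0.006 and 0.018 m and angle between the z axis of each of drum, mate and the z axis of tray, either way round below 0.12 rad and x of mate in the frame of tray between -0.028 and 0.028 m and y of mate in the frame of tray between -0.115 and -0.055 m and z of mate in the frame of tray between 0.006 and 0.018 m and contact force between the fingers and drum below 0.1 N and contact force between the fingers and mate below 0.1 N and contact force between tray and board below 0.1 N and contact force between tray and pyramid below 0.1 N and contact force between tray and brick below 0.1 N and contact force between tray and wheel below 0.1 N and contact force between tray and brush below 0.1 N and height (world z) of tray between 0.06 and 0.16 m and angle between tray's own z axis and vertical below 0.1 rad and contact force between the fingers and tray above 2 N and linear speed of tray below 0.02 m/s and angular speed of tray below 0.1 rad/s); the arm keeps its last pose, push and grip.
It fails at once if another cheese, or the brush, is disturbed (moved more than 20 mm) (distance of any of pyramid, brick, wheel, brush from where it was at the start of the episode above 0.02 m).
It fails at once if the drum cheese is dropped (falls freely at more than 0.6 m/s) (linear speed of drum above 0.6 m/s and contact force between anything else and drum below 0.05 N).
It fails at once if the tray is tipped by more than 0.35 rad (angle between tray's own z axis and vertical above 0.35 rad).
It also fails if it takes over 56 s, if anything falls off the work surface, if the arm or the gripper's body presses on something with over 40 N, if the wrist force passes 120 N, or if a joint passes its speed limit or range.

### The arm

A 6-joint arm with a two-finger parallel gripper is mounted at the origin on the work surface. World frame = base frame: x ahead of the robot, y to its left, z up, the work surface at z = 0. Lengths are in mm, angles in degrees, forces in N, time in s.
With the tool pointing down it reaches from about 275 to 825 mm from the base axis. Payload 4.9 kg.
Tool frame: the origin (TCP) lies at the very end of the fingers, on their centre line; the grasp point (between the pads) lies 19 mm behind it; z points along the fingers, y is the line along which they close (so a half turn about z gives the same grasp; the last joint's range is limited). The gripper opens to 85 mm and grips with 20 to 120 N. Pads are 22 mm wide; open, the fingers measure 114 mm over their backs; the gripper's body (76 mm by 85 mm) begins 54 mm behind the grasp point. The pads swing forward as they close: fully open they stand 13 mm farther back than shut.
Start: joints at [60.951, 18.69, -11.035, 60.275, 0, 82.311], TCP at [200.319, 512.241, 231.281] pointing down, gripper open.
Joint ranges: [-152.03, 152.03], [-55.5, 102.48], [-74.3, 77.21], [-110.64, 120.58], [-84.22, 78.4], [-180, 180]. Speed limits (degrees/s): [147.25, 147.25, 180, 180, 180, 180].

### API

Orientations are given as [roll, pitch, yaw] about the fixed x, y, z axes, in that order (R = Rz(yaw) Ry(pitch) Rx(roll)).
In Python, from cell import ctrl, eyes, job, models gives the robot as it stands. The module is installed in compiled form; this text tells all that it offers.
- The arm moves only by the tool servo_tool, never from a script. Its argument "steps" is one flat list of numbers, 6 for each row, row after row: the shift along the world's x, y, z in mm, then the turn, a rotation vector about the world's x, y, z in degrees. A call has 1 to 10 rows; each row is the pose to reach, as a shift and turn from the pose commanded when the call began; what a row does not reach only later rows make up. A row lasts 1/8 s, in which the tool goes at most 62.5 mm and 10.7 degrees, less where a joint would pass 70% of its speed; a pose out of reach is approached as far as the arm can. A call with a gripper value outside its range is refused whole. "jaw" is the closure, from 0 (fully open) to 1 (shut), set as the call begins (left out, the last holds). The fingers move at their own pace and stop on an object; "squeeze" is the grip in N (left out, the last holds). Time passes only in rows, so rows that repeat a pose let the fingers close. It gives the time, the measured TCP pose, the force, the opening and the grip force at its end, in the units of the state.
- ctrl.get_obs(): the state, without advancing time (a new reading comes with each control period).
- eyes.get_image(name): name is "scene" or "side" or "wrist"; returns (picture, depth): 384x512x3 uint8, blue, green, red; 384x512 float32, mm along the optical axis (not along the pixel's ray), 0 where there is no reading.
- eyes.camera_params(name): a dict with "fx", "fy", "cx", "cy" (pixels), "k1" (the pictures are not rectified: a ray, as slopes to the right and down, at radius r is drawn at 1 + k1 r^2 times it, then the intrinsics apply), "position" and "rotation" of the camera in the world. Camera axes: x right, y down, z forward; pixel columns grow to the right and rows downward; lengths in mm; the calibration is good to about 2 mm. A picture is of the moment at which its call begins: read the wrist's pose just before it. camera_params takes no time and is no camera call; for the wrist camera it gives the pose at the moment of the call.
- job.hand_in(): hands the job in; it is judged then, once.
Trained networks look in the newest picture that a camera, given by its name, has taken for a name from the list of things; names that differ only in an ending like _2 or _b are one class to them, and where a whole thing is asked for, a point or a joint stands for the part that bears it (a point fixed in the world has none). Each returns a list of dicts, best first, with "p" (0 to 1); they miss things now and then, are a little off and sometimes report something else, mostly with a low value. They report only what shows in the picture. A call takes as long as a camera call. They do not tell look-alikes from the thing itself.
- models.cut_out(camera, query): "mask" (384x512 bool, what is visible of it) and "centre" ([column, row] in pixels, amid what is visible of it).
- models.pinpoint(camera, query): "centre" ([column, row] in pixels: a listed point, or the origin of a listed thing).
The state is a dict: "t": time; "q": joint angles; "qvel": joint speeds; "effort": joint torques, N m; "eef_pos": TCP position; "eef_rot": TCP orientation; "contact_force": force on the tool from outside, world axes, zero at the start; "ft_torque": the same for the moment, N m; "gripper_width": opening from 0.0 (shut) to 1.0 (fully open); "grip_force": force on a finger pad.
Only numpy, scipy, OpenCV 4.12 (cv2) and the standard library are available. Lean on these libraries where they do the work, as an engineer would, in place of code of your own. Each camera call takes 0.05 s, during which the arm holds its last target. There are 200 camera calls.

## Working session

There is one attempt and no reset: what is moved stays moved. The work goes in short steps, Python scripts to look and compute and a tool call to move; the robot and the scene stay as the last step left them, time stands still between calls to the robot, and variables do not carry over. Pictures are saved under pics/ and viewed, at most 10 in all, crops included, and the job is handed in when it is done.

Besides the shell and the picture viewer there is one more tool, called after "Request:" by a JSON object that holds its "fn" and its "kwargs", one argument or row to a line. servo_tool: Moves the arm, as the interface text tells. Its arguments: {"type":"object","properties":{"steps":{"type":"array","items":{"type":"number"}},"jaw":{"type":"number"},"squeeze":{"type":"number"}},"required":["steps"]}

```bash
mkdir -p pics
cat > h.py <<'E'
import numpy as np, cv2
from cell import ctrl, eyes, job, models
def ray(P,u,v):
    xd=(u-P['cx'])/P['fx']; yd=(v-P['cy'])/P['fy']; x,y=xd,yd
    for _ in range(10):
        s=1+P['k1']*(x*x+y*y); x,y=xd/s,yd/s
    return np.stack([x,y,np.ones_like(x)],-1)
def cloud(P,D):
    v,u=np.mgrid[0:384,0:512].astype(float)
    return (ray(P,u,v)*D[...,None])@np.array(P['rotation']).T+np.array(P['position'])
def onz(P,uv,z):
    d=ray(P,np.float64(uv[0]),np.float64(uv[1]))@np.array(P['rotation']).T; p=np.array(P['position'])
    return p+d*(z-p[2])/d[2]
E
python3 - <<'E'
from h import *
print(np.shape(eyes.camera_params('scene')['rotation']))
ims=[]
for c in ['scene','side']:
    I,D=eyes.get_image(c);P=eyes.camera_params(c);C=cloud(P,D);np.savez(f'{c}.npz',I=I,C=C,D=D)
    cv2.imwrite(f'pics/{c}.png',I);print(c,P['position'])
    for q in ['drum','mate','tray','board','pyramid','brick','wheel','brush']:
        for r in models.cut_out(c,q)[:4]:
            m=r['mask']&(D>0);X=C[m]
            if len(X)<5: continue
            t=X[X[:,2]>np.percentile(X[:,2],95)-5]
            print(q,round(r['p'],2),np.round(r['centre']),'top',np.round(np.median(t,0)),'rng',np.round(np.percentile(X,[3,97],0)).tolist(),'bgr',np.median(I[m],0))
    for q in ['tray_grip','tray_free']:
        for r in models.pinpoint(c,q)[:2]: print(q,round(r['p'],2),np.round(r['centre']),np.round(onz(P,r['centre'],131 if 'g' in q[5:] else 12)))
E
```

```text
(3,)Traceback (most recent call last):
  File "<stdin>", line 5, in <module>
  File "h.py", line 10, in cloud
    return (ray(P,u,v)*D[...,None])@np.array(P['rotation']).T+np.array(P['position'])
           ~~~~~~~~~~~~~~~~~~~~~~~~~~~~~~~~~~~~~~~~~~~~~~~~~~^~~~~~~~~~~~~~~~~~~~~~~~
ValueError: operands could not be broadcast together with shapes (384,512) (3,)
```

Rotation is roll-pitch-yaw in degrees; I'll convert it.

```bash
sed -i "s/np.array(P\['rotation'\])/Rm(P)/; 2a from scipy.spatial.transform import Rotation\ndef Rm(P): return Rotation.from_euler('xyz',P['rotation'],degrees=True).as_matrix()" h.py
cat > look.py <<'E'
from h import *
for c in ['scene','side']:
    I,D=eyes.get_image(c);P=eyes.camera_params(c);C=cloud(P,D);np.savez(f'{c}.npz',I=I,C=C,D=D)
    cv2.imwrite(f'pics/{c}.png',I);print(c,P['position'],P['rotation'])
    for q in ['drum','mate','tray','board','pyramid','brick','wheel','brush']:
        for r in models.cut_out(c,q)[:4]:
            m=r['mask']&(D>0);X=C[m]
            if len(X)<5: continue
            t=X[X[:,2]>np.percentile(X[:,2],95)-5]
            print(q,round(r['p'],2),np.round(r['centre']),'top',np.round(np.median(t,0)),'rng',np.round(np.percentile(X,[3,97],0)).tolist(),'bgr',np.median(I[m],0))
    for q in ['tray_grip','tray_free']:
        for r in models.pinpoint(c,q)[:2]: print(q,round(r['p'],2),np.round(r['centre']),np.round(onz(P,r['centre'],131 if 'g' in q[5:] else 12)))
E
python3 look.py; cat h.py
```

```text
scene [1066.07752434 -404.05849602  848.38076177] [-137.58482487    0.89712695   39.7524863 ]
drum 0.85 [203. 231.] top [549. -46.  43.] rng [[523.0, -73.0, 2.0], [575.0, -16.0, 45.0]] bgr [ 66. 154. 183.]
drum 0.74 [314. 218.] top [776. 194.  43.] rng [[753.0, 168.0, 6.0], [802.0, 218.0, 45.0]] bgr [ 59. 112.  57.]
drum 0.59 [262. 202.] top [628. 140.  61.] rng [[608.0, 114.0, 22.0], [655.0, 161.0, 63.0]] bgr [ 78. 126. 159.]
mate 0.89 [167. 271.] top [ 567. -193.   55.] rng [[543.0, -220.0, 18.0], [594.0, -170.0, 57.0]] bgr [ 86.5 137.  173. ]
mate 0.64 [196. 310.] top [ 709. -222.   44.] rng [[683.0, -248.0, 7.0], [735.0, -197.0, 46.0]] bgr [ 60. 114.  59.]
tray 0.69 [132. 274.] top [ 513. -249.  145.] rng [[393.0, -350.0, 7.0], [621.0, -140.0, 146.0]] bgr [ 88. 129. 172.]
board 0.56 [252. 201.] top [591. 140.  18.] rng [[442.0, 46.0, 4.0], [696.0, 251.0, 23.0]] bgr [37. 50. 75.]
brick 0.79 [230. 188.] top [496. 130.  47.] rng [[473.0, 105.0, 24.0], [522.0, 156.0, 50.0]] bgr [ 84. 134. 167.]
wheel 0.84 [281. 268.] top [799.  -7.  69.] rng [[736.0, -77.0, 21.0], [867.0, 54.0, 71.0]
[... 1550 characters left out ...]
1. 131.]
tray_free 0.67 [352. 360.] [ 436. -295.   12.]
import numpy as np, cv2
from cell import ctrl, eyes, job, models
from scipy.spatial.transform import Rotation
def Rm(P): return Rotation.from_euler('xyz',P['rotation'],degrees=True).as_matrix()
def ray(P,u,v):
    xd=(u-P['cx'])/P['fx']; yd=(v-P['cy'])/P['fy']; x,y=xd,yd
    for _ in range(10):
        s=1+P['k1']*(x*x+y*y); x,y=xd/s,yd/s
    return np.stack([x,y,np.ones_like(x)],-1)
def cloud(P,D):
    v,u=np.mgrid[0:384,0:512].astype(float)
    return (ray(P,u,v)*D[...,None])@Rm(P).T+np.array(P['position'])
def onz(P,uv,z):
    d=ray(P,np.float64(uv[0]),np.float64(uv[1]))@Rm(P).T; p=np.array(P['position'])
    return p+d*(z-p[2])/d[2]
```

View pics/scene.png

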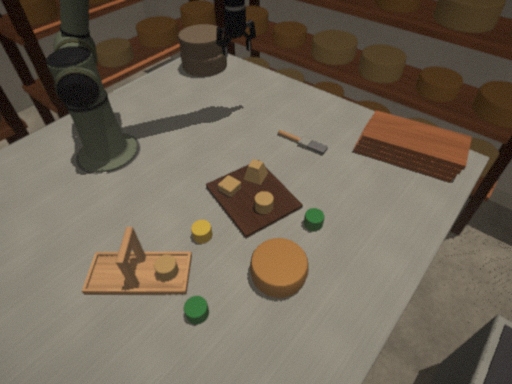

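View pics/side.png

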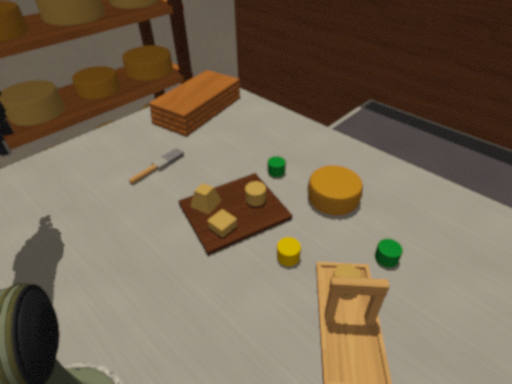

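Drum look-alikes in the scene view are the yellow one at (202,231), the green ones at (314,218) and (196,310), and the mate in the tray at (166,270). The only cream round cheese on the dark board is at (263,202), or (257,193) in the side view, so I choose that one. Next I'll check it in a crop and fit the poses.

```bash
cat > fit.py <<'E'
from h import *
def circ(C,c0,zlo,zhi,R=45):
    X=C[(np.hypot(C[...,0]-c0[0],C[...,1]-c0[1])<R)&(C[...,2]>zlo)&(C[...,2]<zhi)]
    (c,r)=cv2.minEnclosingCircle(X[:,:2].astype(np.float32)); return np.round(X.mean(0),1),np.round(c,1),round(r,1),len(X)
def rect(X):
    (c,s,a)=cv2.minAreaRect(X[:,:2].astype(np.float32)); return np.round(c,1),np.round(s,1),round(a,1),len(X)
if __name__=='__main__':
    for c in ['scene','side']:
        C=np.load(c+'.npz')['C']
        near=np.hypot(C[...,0]-504,C[...,1]+243)
        print(c,'drum',circ(C,(625,140),56,70),'mate',circ(C,(569,-190),51,64,38))
        print(' rail',rect(C[(near<70)&(C[...,2]>141)&(C[...,2]<152)]))
        print(' tray',rect(C[(near<160)&(C[...,2]>8)&(C[...,2]<26)]))
    o=ctrl.get_obs();print(o['eef_pos'],o['eef_rot'],Rotation.from_euler('xyz',o['eef_rot'],degrees=True).as_matrix().round(3).tolist())
    I=np.load('scene.npz')['I'];a=I[150:250,190:340];b=np.load('side.npz')['I'][150:250,170:320]
    cv2.imwrite('pics/crop1.png',cv2.resize(np.hstack([a,b]),None,fx=2.6,fy=4)[:, :] if 0 else cv2.resize(np.vstack([a,b]),None,fx=3,fy=3))
E
python3 fit.py
```

```text
scene drum (array([628.1, 141.4,  60.9]), array([628.1, 144.1]), 30.5, 222) mate (array([ 567.4, -193.3,   54.7]), array([ 566.1, -192.6]), 29.1, 331)
 rail (array([ 506.9, -243.4]), array([ 18.6, 104.8]), 39.9, 275)
 tray (array([ 504.9, -243.5]), array([271.2, 123.8]), 39.2, 3178)
side drum (array([623.2, 138.9,  60. ]), array([624.3, 139.7]), 29.3, 236) mate (array([ 569.7, -187.8,   55. ]), array([ 565.6, -191.8]), 28.0, 283)
 rail (array([ 502.9, -243.6]), array([ 19.6, 103.3]), 39.9, 548)
 tray (array([ 505.7, -242.4]), array([267.2, 121.2]), 39.4, 5681)
[200.33114372 512.25572918 231.27397251] [ 1.79999223e+02 -6.23895894e-04  1.58639852e+02] [[-0.931, 0.364, -0.0], [0.364, 0.931, 0.0], [0.0, 0.0, -1.0]]
```

View pics/crop1.png

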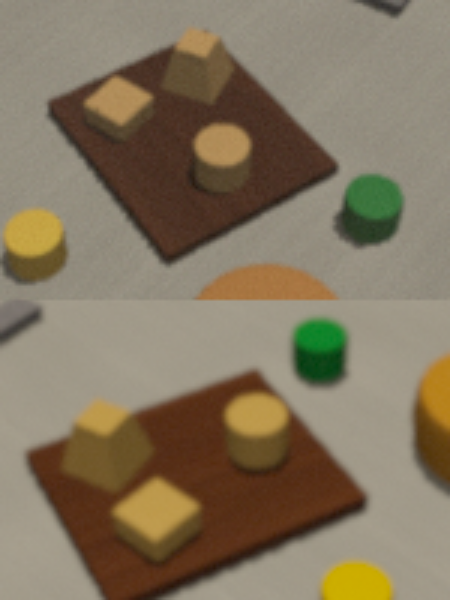

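The crop confirms it: the cream drum at crop (222,158) top and (257,430) bottom is the only round cheese on the board. It's at about (626,140), underside at z = 18. I'll go above it with the jaws along the tray's x (tool y at 129.4°, a turn of +60.7°).

Request:
{"fn": "servo_tool", "kwargs": {
  "steps": [43,-37,-3,0,0,6,85,-74,-6,0,0,12,128,-112,-9,0,0,18,170,-149,-12,0,0,24,213,-186,-15,0,0,30,256,-223,-18,0,0,36,298,-260,-21,0,0,42,341,-298,-24,0,0,48,383,-335,-27,0,0,54,426,-372,-30,0,0,60.7],
  "jaw": 0
}}

```text
t: 2.4
eef_pos: [627.6, 138.9, 201.3]
eef_rot: [180.0, 0.0, -140.5]
contact_force: [0.2, 0.7, 0.2]
gripper_width: 0.999
grip_force: 0.0
```

```bash
cat > wl.py <<'E'
import sys
from fit import *
x,y,zt,q,name=float(sys.argv[1]),float(sys.argv[2]),float(sys.argv[3]),sys.argv[4],sys.argv[5]
o=ctrl.get_obs();P=eyes.camera_params('wrist');I,D=eyes.get_image('wrist');C=cloud(P,D)
cv2.imwrite(f'pics/{name}.png',I);print(o['t'],o['eef_pos'],o['eef_rot'])
print('top circle',circ(C,(x,y),zt-4,zt+5,42))
for r in models.cut_out('wrist',q)[:2]:
    X=C[r['mask']&(D>0)];X=X[X[:,2]>zt-4];
    if len(X)>5:print(q,r['p'],r['centre'],X.mean(0),cv2.minEnclosingCircle(X[:,:2].astype(np.float32)))
E
python3 wl.py 626 140 62 drum w1
```

```text
2.4 [627.62294505 138.85193348 201.26882074] [ 1.79999660e+02  2.18891512e-02 -1.40454164e+02]
top circle (array([625. , 143.4,  62.1]), array([626. , 144.2]), 28.8, 2492)
drum 0.83 [262.0, 183.9] [624.76188686 143.29375523  62.16391041] ((625.5872802734375, 144.06690979003906), 28.437999725341797)
```

View pics/w1.png

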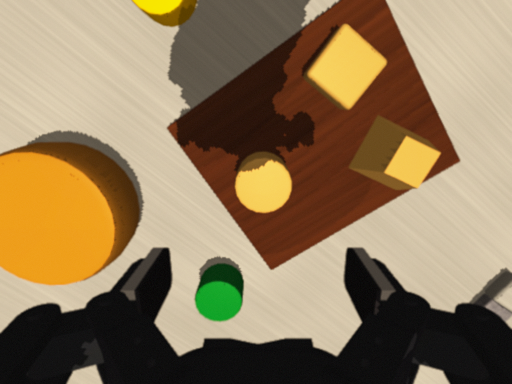

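The wrist view shows the cream drum at (262,184), alone between the fingers' lines, with the brick (347,66) and pyramid (410,160) well clear. Its centre is about (626,142.5). I'll descend.

Request:
{"fn": "servo_tool", "kwargs": {
  "steps": [0,2.3,-35,0,0,0,0,2.3,-70,0,0,0,0,2.3,-105,0,0,0,0,2.3,-140,0,0,0,0,2.3,-162,0,0,0,0,2.3,-176,0,0,0,0,2.3,-176,0,0,0]
}}

```text
t: 3.38
eef_pos: [625.4, 142.7, 24.5]
eef_rot: [179.9, -0.1, -140.7]
contact_force: [-0.3, 0.3, -0.2]
gripper_width: 1.001
grip_force: 0.0
```

Request:
{"fn": "servo_tool", "kwargs": {
  "steps": [0,0,0,0,0,0,0,0,0,0,0,0,0,0,0,0,0,0,0,0,0,0,0,0,0,0,0,0,0,0,0,0,0,0,0,0],
  "jaw": 1,
  "squeeze": 25
}}

```text
t: 4.12
eef_pos: [627.3, 143.0, 26.8]
eef_rot: [-180.0, 0.1, -140.7]
contact_force: [-2.2, 1.5, 6.2]
gripper_width: 0.67
grip_force: 27.1
```

Held: the width is about 57 mm. Lifting.

Request:
{"fn": "servo_tool", "kwargs": {
  "steps": [0,0,8,0,0,0,0,0,25,0,0,0,0,0,50,0,0,0,0,0,80,0,0,0,0,0,110,0,0,0,0,0,135,0,0,0,0,0,150,0,0,0,0,0,150,0,0,0]
}}

```text
t: 5.12
eef_pos: [627.1, 142.6, 176.8]
eef_rot: [-179.9, 0.1, -140.7]
contact_force: [1.0, 0.1, -2.4]
gripper_width: 0.67
grip_force: 27.3
```

Run:
```python
from fit import *
o=ctrl.get_obs();print(o['eef_pos'],o['eef_rot'],o['gripper_width'],o['grip_force'])
for c in ['scene','side','wrist']:
    P=eyes.camera_params(c);I,D=eyes.get_image(c);C=cloud(P,D)
    for r in models.cut_out(c,'drum')[:4]:
        X=C[r['mask']&(D>0)]
        X=X[np.hypot(X[:,0]-626,X[:,1]-142)<60]
        if len(X)>10: print(c,r['p'],r['centre'],X.mean(0).round(1),np.percentile(X,[2,98],0).round(1).tolist())
    if c=='side':
        cv2.imwrite('pics/s2.png',cv2.resize(I[60:260,170:370],None,fx=3,fy=3))
```

```text
[627.13690324 142.59233033 176.80685719] [-1.79915592e+02  1.23439625e-01 -1.40662428e+02] 0.6703910075096474 27.296876104082912
scene 0.51 [259.9, 168.1] [635.4 129.2 199.7] [[606.2, 112.2, 174.7], [656.9, 160.2, 214.8]]
side 0.65 [257.0, 153.0] [615.6 130.3 196.2] [[596.6, 110.4, 167.8], [648.3, 161.7, 209.3]]
wrist 0.95 [256.4, 270.7] [620.6 138.4 205.8] [[597.3, 114.5, 175.2], [649.1, 166.2, 210.4]]
```

View pics/s2.png

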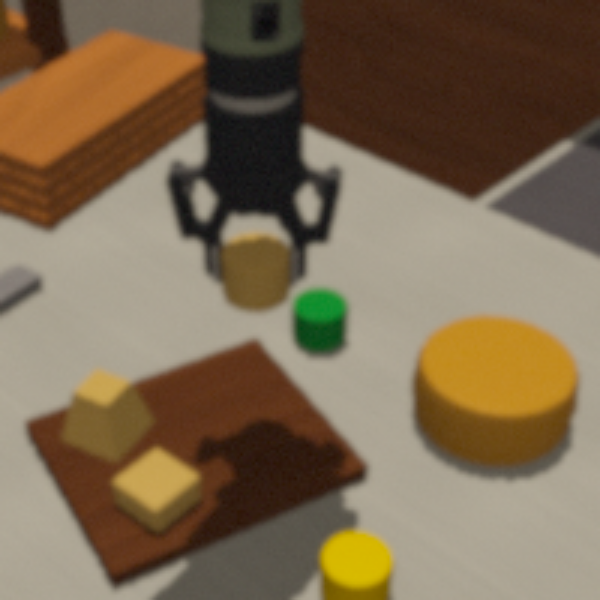

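The drum hangs upright between the pads, in the crop at (255,270), and the bystanders are unmoved. I'll carry it high to above the tray's free half at (441,-296).

Request:
{"fn": "servo_tool", "kwargs": {
  "steps": [-6,-14,20,0,0,0,-22,-52,45,0,0,0,-45,-107,60,0,0,0,-70,-166,60,0,0,0,-95,-225,60,0,0,0,-120,-284,60,0,0,0,-145,-343,60,0,0,0,-167,-396,60,0,0,0,-180,-427,60,0,0,0,-185,-438.5,60,0,0,0]
}}

```text
t: 6.68
eef_pos: [439.9, -298.4, 236.5]
eef_rot: [-179.9, -0.0, -140.9]
contact_force: [0.0, 1.0, -2.2]
gripper_width: 0.671
grip_force: 27.5
```

Request:
{"fn": "servo_tool", "kwargs": {
  "steps": [0,0,-10,0,0,0,0,0,-40,0,0,0,0,0,-80,0,0,0,0,0,-115,0,0,0,0,0,-140,0,0,0,0,0,-150,0,0,0,0,0,-150,0,0,0]
}}

```text
t: 7.55
eef_pos: [441.4, -294.8, 85.0]
eef_rot: [179.9, -0.0, -140.6]
contact_force: [-0.1, 0.4, -1.1]
gripper_width: 0.673
grip_force: 27.4
```

Run:
```python
from fit import *
o=ctrl.get_obs();print(o['t'],o['eef_pos'],o['eef_rot'],o['gripper_width'],o['grip_force'])
for c in ['scene','side']:
    P=eyes.camera_params(c);I,D=eyes.get_image(c);C=cloud(P,D)
    if c=='scene':
        cv2.imwrite('pics/s3.png',cv2.resize(I[170:340,50:250],None,fx=3,fy=3))
    near=np.hypot(C[...,0]-504,C[...,1]+243)
    print(c,' tray',rect(C[(near<160)&(C[...,2]>8)&(C[...,2]<26)]),'mate',circ(C,(569,-190),51,64,38))
    for r in models.cut_out(c,'drum')[:4]:
        X=C[r['mask']&(D>0)]
        X=X[np.hypot(X[:,0]-441,X[:,1]+297)<60]
        if len(X)>10: print(c,r['p'],r['centre'],X.mean(0).round(1),np.percentile(X,[2,98],0).round(1).tolist())
```

```text
7.55 [ 441.40662603 -294.8459716    84.98311066] [ 1.79930862e+02 -1.90003583e-03 -1.40578146e+02] 0.6727573598730169 27.438392860349268
scene  tray (array([ 504.6, -244. ]), array([272.4, 122.1]), 39.6, 2877) mate (array([ 567.3, -193.5,   54.6]), array([ 566.3, -192.6]), 29.3, 335)
scene 0.76 [103.2, 252.6] [ 455.3 -288.5  106.2] [[414.5, -310.4, 12.6], [470.7, -263.7, 126.4]]
side  tray (array([ 505.6, -242.5]), array([266.3, 121.1]), 39.4, 3383) mate (array([ 569.2, -186.4,   54.9]), array([ 566.4, -188.6]), 26.9, 268)
side 0.74 [365.2, 342.0] [ 429.1 -304.4  112.8] [[411.5, -324.7, 81.8], [459.0, -282.1, 122.7]]
```

View pics/s3.png

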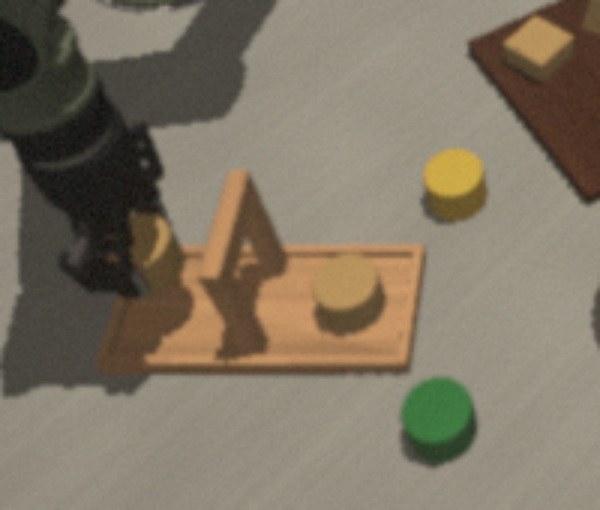

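The drum is over the free half, in the crop at (155,240), with the tray and mate unmoved. I'll lower it gently.

Request:
{"fn": "servo_tool", "kwargs": {
  "steps": [0,0,-15,0,0,0,0,0,-32,0,0,0,0,0,-45,0,0,0,0,0,-53,0,0,0,0,0,-57,0,0,0,0,0,-60,0,0,0,0,0,-62,0,0,0,0,0,-63,0,0,0,0,0,-64,0,0,0,0,0,-64,0,0,0]
}}

```text
t: 9.0
eef_pos: [441.3, -296.0, 21.3]
eef_rot: [-180.0, 0.0, -140.7]
contact_force: [0.3, -0.1, -2.2]
gripper_width: 0.671
grip_force: 27.5
```

Request:
{"fn": "servo_tool", "kwargs": {
  "steps": [0,0,-0.7,0,0,0,0,0,-1.4,0,0,0,0,0,-1.4,0,0,0]
}}

```text
t: 9.38
eef_pos: [441.4, -296.1, 20.8]
eef_rot: [-180.0, -0.0, -140.7]
contact_force: [-1.9, 1.8, 7.9]
gripper_width: 0.67
grip_force: 28.2
```

It has touched down (+8 N). I'll open partly (to about 72 mm) and rise.

Request:
{"fn": "servo_tool", "kwargs": {
  "steps": [0,0,0.5,0,0,0,0,0,0.5,0,0,0,0,0,0.5,0,0,0,0,0,0.5,0,0,0],
  "jaw": 0.15
}}

```text
t: 9.88
eef_pos: [441.3, -296.0, 20.3]
eef_rot: [180.0, -0.0, -140.7]
contact_force: [-0.4, 0.7, 0.0]
gripper_width: 0.847
grip_force: 0.0
```

Request:
{"fn": "servo_tool", "kwargs": {
  "steps": [0,0,8,0,0,0,0,0,25,0,0,0,0,0,55,0,0,0,0,0,100,0,0,0,0,0,150,0,0,0,0,0,195,0,0,0,0,0,220,0,0,0,0,0,230,0,0,0]
}}

```text
t: 10.88
eef_pos: [441.9, -296.4, 252.5]
eef_rot: [-179.8, 0.0, -140.7]
contact_force: [0.7, 0.1, 0.1]
gripper_width: 0.85
grip_force: 0.0
```

```bash
cat > post.py <<'E'
from fit import *
import sys
o=ctrl.get_obs();print(o['t'],o['eef_pos'],o['eef_rot'],o['contact_force'])
for c in ['scene','side','wrist']:
    P=eyes.camera_params(c);I,D=eyes.get_image(c);C=cloud(P,D)
    if c==sys.argv[1]: cv2.imwrite(f'pics/{sys.argv[2]}.png',I)
    near=np.hypot(C[...,0]-504,C[...,1]+243)
    print(c)
    for n,f in [('tray',lambda:rect(C[(near<160)&(C[...,2]>8)&(C[...,2]<26)])),('rail',lambda:rect(C[(near<70)&(C[...,2]>141)&(C[...,2]<152)])),
        ('mate',lambda:circ(C,(569,-190),51,64,38)),('drum',lambda:circ(C,(440,-297),51,64,38))]:
        try: print(n,f())
        except Exception as e: print(n,'none')
E
python3 post.py wrist w4
```

```text
10.875 [ 441.89696815 -296.4486271   252.52087367] [-1.79814310e+02  2.80717474e-02 -1.40659549e+02] [0.71192072 0.12623205 0.0761509 ]
scene
tray (array([ 505. , -243.5]), array([272. , 124.1]), 38.9, 2703)
rail (array([ 506.9, -242.7]), array([ 19.3, 104.1]), 39.8, 277)
mate (array([ 567.5, -193.6,   54.7]), array([ 567.1, -193. ]), 29.5, 335)
drum (array([ 444.1, -297.7,   55.8]), array([ 442.9, -297.1]), 29.7, 332)
side
tray (array([ 505.2, -242.6]), array([266.2, 121.2]), 39.6, 4600)
rail (array([ 503.2, -243.5]), array([ 19.8, 103.1]), 39.8, 453)
mate (array([ 559.3, -180.7,   55.1]), array([ 560.2, -181.7]), 18.6, 128)
drum (array([ 437.6, -298. ,   54.9]), array([ 438.5, -296.8]), 28.8, 779)
wrist
tray (array([ 504.8, -242. ]), array([269.5, 120.1]), 39.8, 9913)
rail (array([ 504.1, -242.5]), array([ 18.3, 103.8]), 39.5, 2033)
mate (array([ 569.4, -187.8,   56.3]), array([ 565.6, -191. ]), 28.5, 868)
drum (array([ 440.6, -296.8,   56.2]), array([ 441.6, -296.1]), 28.8, 1829)
```

View pics/w4.png

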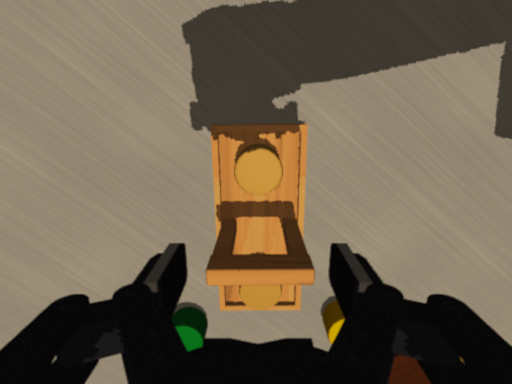

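The drum stands centred in the free half, in the image at (258,172). The rail centre is (504.5,-242.7) with its thickness along 39.7°. I'll go over the rail, turning -89.6°.

Request:
{"fn": "servo_tool", "kwargs": {
  "steps": [7,6,0,0,0,-10,14,12,0,0,0,-20,21,18,0,0,0,-30,28,24,0,0,0,-40,35,30,0,0,0,-50,42,36,0,0,0,-60,49,42,0,0,0,-70,56,48,0,0,0,-80,63.2,53.3,0,0,0,-89.6,63.2,53.3,0,0,0,-89.6]
}}

```text
t: 12.28
eef_pos: [504.0, -241.9, 248.6]
eef_rot: [-179.9, -0.2, 129.9]
contact_force: [-0.0, -0.3, -0.6]
gripper_width: 0.851
grip_force: 0.0
```

Request:
{"fn": "servo_tool", "kwargs": {
  "steps": [0,0,-20,0,0,0,0,0,-50,0,0,0,0,0,-80,0,0,0,0,0,-105,0,0,0,0,0,-125,0,0,0,0,0,-135,0,0,0,0,0,-140,0,0,0,0,0,-140,0,0,0]
}}

```text
t: 13.28
eef_pos: [504.5, -242.8, 110.5]
eef_rot: [-180.0, 0.0, 129.8]
contact_force: [-1.1, 0.8, -0.4]
gripper_width: 0.85
grip_force: 0.0
```

Request:
{"fn": "servo_tool", "kwargs": {
  "steps": [0,0,0,0,0,0,0,0,0,0,0,0,0,0,0,0,0,0,0,0,0,0,0,0,0,0,0,0,0,0,0,0,0,0,0,0,0,0,0,0,0,0,0,0,0,0,0,0],
  "jaw": 1,
  "squeeze": 80
}}

```text
t: 14.28
eef_pos: [504.4, -243.2, 111.0]
eef_rot: [-179.9, 0.1, 129.7]
contact_force: [-3.5, -1.5, 5.5]
gripper_width: 0.201
grip_force: 79.8
```

Request:
{"fn": "servo_tool", "kwargs": {
  "steps": [0,0,3,0,0,0,0,0,8,0,0,0,0,0,14,0,0,0,0,0,20,0,0,0,0,0,24,0,0,0,0,0,24,0,0,0]
}}

```text
t: 15.02
eef_pos: [504.8, -242.8, 134.9]
eef_rot: [180.0, 0.1, 129.7]
contact_force: [0.9, -0.7, -8.2]
gripper_width: 0.201
grip_force: 78.1
```

The tray is carried, at about 8 N, with the rail 17 mm between the pads. Lifting to about 100 mm.

Request:
{"fn": "servo_tool", "kwargs": {
  "steps": [0,0,5,0,0,0,0,0,14,0,0,0,0,0,26,0,0,0,0,0,40,0,0,0,0,0,54,0,0,0,0,0,66,0,0,0,0,0,73,0,0,0,0,0,76,0,0,0,0,0,76,0,0,0,0,0,76,0,0,0]
}}

```text
t: 16.27
eef_pos: [504.2, -242.5, 209.8]
eef_rot: [-180.0, -0.1, 129.7]
contact_force: [0.5, -0.3, -7.7]
gripper_width: 0.199
grip_force: 78.3
```

Run:
```python
from fit import *
o=ctrl.get_obs();print(o['t'],o['eef_pos'],o['eef_rot'],o['contact_force'],o['grip_force'])
ims=[]
for c in ['scene','side']:
    P=eyes.camera_params(c);I,D=eyes.get_image(c);C=cloud(P,D);ims.append(I)
    near=np.hypot(C[...,0]-504,C[...,1]+243)
    T=C[(near<160)&(C[...,2]>95)&(C[...,2]<128)];F=C[(near<160)&(C[...,2]>104)&(C[...,2]<122)]
    A=np.c_[F[:,:2]-[504,-243],np.ones(len(F))];k=np.linalg.lstsq(A,F[:,2],rcond=None)[0]
    print(c,rect(T),'plane',k.round(3),'mate',circ(C,(569,-190),148,166,38),'drum',circ(C,(440,-297),148,166,38))
cv2.imwrite('pics/end.png',np.hstack([cv2.resize(ims[0][150:350,40:240],(400,400)),cv2.resize(ims[1][184:384,220:420],(400,400))]))
```

```text
16.275 [ 504.20113301 -242.45792146  209.81356867] [-1.79982080e+02 -5.98126721e-02  1.29739728e+02] [ 0.49016758 -0.31708471 -7.73231031] 78.2609510421753
scene (array([ 504.9, -242.4]), array([272. , 124.2]), 39.8, 3382) plane [-6.00000e-03 -1.00000e-03  1.12694e+02] mate (array([ 568.6, -192.7,  153.6]), array([ 566.9, -192. ]), 29.5, 392) drum (array([ 444.9, -296.8,  153.4]), array([ 442.1, -294.9]), 29.8, 378)
side (array([ 504. , -242.9]), array([272. , 121.3]), 39.4, 6077) plane [-9.00000e-03  0.00000e+00  1.12071e+02] mate (array([ 574.3, -179.5,  153.6]), array([ 571.9, -181.2]), 22.5, 142) drum (array([ 437.4, -297. ,  153.9]), array([ 439.4, -295.9]), 29.0, 956)
```

View pics/end.png

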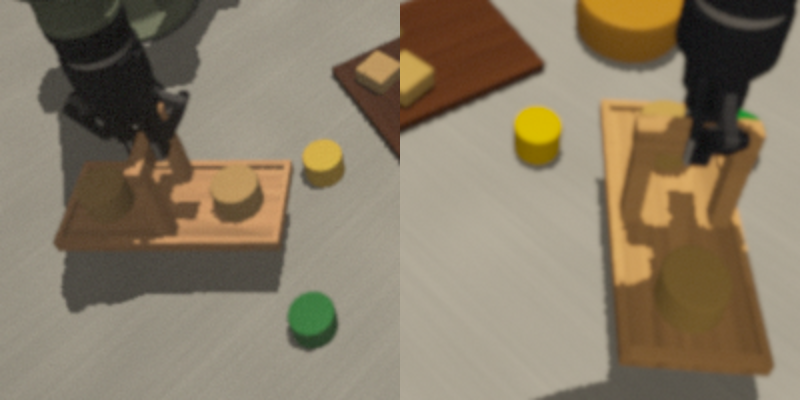

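The tray is up about 100 mm and level (slope under 0.01). Both drums are standing in it, at (105,195) and (235,190) in the left half of the picture. I'll let it settle, then hand in.

Request:
{"fn": "servo_tool", "kwargs": {
  "steps": [0,0,0,0,0,0,0,0,0,0,0,0,0,0,0,0,0,0,0,0,0,0,0,0,0,0,0,0,0,0,0,0,0,0,0,0]
}}

```text
t: 17.12
eef_pos: [504.5, -242.6, 210.4]
eef_rot: [-180.0, 0.0, 129.7]
contact_force: [0.1, 0.3, -7.2]
gripper_width: 0.201
grip_force: 78.3
```

```bash
python3 -c "
from cell import job
print(job.hand_in())"
```

```text
the job is handed in; nothing more can be done
None
```

The job is handed in at about 17 s: the drum stands in the middle of the tray's empty half, and the arm is holding the tray level and still about 10 cm above the bench with both cheeses upright; the hand-in returned no verdict.

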